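# Clear the filter rail after a run

### The job

Clear up after the filtration run: pick up the pin tool, and with its pin hold in the recessed release button of each spent cassette in the rail while you push that cassette along and out through the flap into the tub, starting with the one nearest the flap. Lay the pin tool back on its mat, press every sample jar's lid fully home and stand the jars upright in the blue tray, and leave the flap hanging shut and the other things on the bench where they are.

Things in the scene. Friction and masses are not known exactly. Their poses are not given: they have to be found in the camera images.
- rail: Fixed filter rail, may be turned: white pedestal 55 (x) x 300 (y) x 110 mm, aluminium channel on it, open tub at its +y end. Origin: underside, mid channel; x points into the front face. Cassettes slide along y on the floor z 110 mm between inner faces x -18.5 and +18.5; front wall's outer face x -26.5. Arches over it to z 167. Bays at y +75, -15, -105; -y end walled, +y end shut by the flap.
- sill (a point): +y end of the channel floor (rail x 0, y 140, z 110 mm), where the drop to the tub begins. The front wall is a lower band (z 110 to 118) and an upper band (z 143 to 155, with an 18 mm wide notch at each bay); the 25 mm slot between is open all along and at this end, so a pin put through it can travel along the rail and out here.
- flap (a joint): Clear flap 36 mm wide, 47 mm high, hung over the rail's +y end (hinge at rail y 143, z 162 mm). 0 = hanging shut; grows (rad, to 1.7) as its foot swings out to +y over the tub; cannot swing inward; falls shut by its weight. The open white tub below it spans, inside, rail x -76 to +76, y 142 to 328, floor z 4, rim z 70 mm; a steep chute leads in.
- pin_tool: Pin tool lying on the mat: black handle 60 x 18 x 20 mm (x from -45 to +15 mm) with an 8 mm round steel pin 45 mm long along its +x (x from +15 to +60 mm, 10 mm above the underside). Origin: underside of the handle, at the place to grip it across the 18 mm (60 mm behind the pin's tip), its centre of mass. 80 g.
- mat: Thin black rubber mat, fixed, 200 (x) x 150 (y) x 3 mm, where the pin tool belongs. Origin: underside centre, 3 mm below its top.
- cassette_a: Spent filter cassette, white block 34 (x) x 76 (y) x 48 (z) mm, about 120 g, latched at rail y 75 (nearest the flap), axes as the rail's; may be absent. Origin: underside centre. Release recess: opening 18 x 18 mm in the front (-x) face, mid length, centre 20 mm above the underside; the button lies 12 mm in, too deep for fingertips.
- button_a (a joint): Release button of cassette A: 0 out, to 9 mm pressed in to +x (spring, 1.5 to 4 N). Its ear, 12 mm wide, above the recess, stands 8 mm out of the face into the bay's notch; pressed over 6.5 mm it clears the wall and the pin, bearing on the recess's side, slides the cassette along. Let go it springs out, so keep it pressed all the way.
- cassette_b: Spent filter cassette, white block 34 (x) x 76 (y) x 48 (z) mm, about 120 g, latched at rail y -15 (middle bay), axes as the rail's; may be absent. Origin: underside centre. Release recess: opening 18 x 18 mm in the front (-x) face, mid length, centre 20 mm above the underside; the button lies 12 mm in, too deep for fingertips.
- button_b (a joint): Release button of cassette B: 0 out, to 9 mm pressed in to +x (spring, 1.5 to 4 N). Its ear, 12 mm wide, above the recess, stands 8 mm out of the face into the bay's notch; pressed over 6.5 mm it clears the wall and the pin, bearing on the recess's side, slides the cassette along. Let go it springs out, so keep it pressed all the way.
- cassette_c: Spent filter cassette, white block 34 (x) x 76 (y) x 48 (z) mm, about 120 g, latched at rail y -105 (farthest from the flap), axes as the rail's; may be absent. Origin: underside centre. Release recess: opening 18 x 18 mm in the front (-x) face, mid length, centre 20 mm above the underside; the button lies 12 mm in, too deep for fingertips.
- button_c (a joint): Release button of cassette C: 0 out, to 9 mm pressed in to +x (spring, 1.5 to 4 N). Its ear, 12 mm wide, above the recess, stands 8 mm out of the face into the bay's notch; pressed over 6.5 mm it clears the wall and the pin, bearing on the recess's side, slides the cassette along. Let go it springs out, so keep it pressed all the way.
- jar1: Loose round sample jar, clear, 60 mm across, with a blue push-on lid 64 mm across and 18 mm high; 70 mm high over all with the lid home; 220 g. It may be absent. Origin: underside centre, z up. It can be lifted by the lid.
- lid1 (a joint): Lid of jar 1: how far it stands proud, 0 = fully home, up to 10 mm; it moves straight up and down on the jar, stiffly (about 5 N), and stays where it is left.
- jar2: Loose round sample jar, clear, 60 mm across, with a blue push-on lid 64 mm across and 18 mm high; 70 mm high over all with the lid home; 220 g. It may be absent. Origin: underside centre, z up. It can be lifted by the lid.
- lid2 (a joint): Lid of jar 2: how far it stands proud, 0 = fully home, up to 10 mm; it moves straight up and down on the jar, stiffly (about 5 N), and stays where it is left.
- jar3: Loose round sample jar, clear, 60 mm across, with a blue push-on lid 64 mm across and 18 mm high; 70 mm high over all with the lid home; 220 g. It may be absent. Origin: underside centre, z up. It can be lifted by the lid.
- lid3 (a joint): Lid of jar 3: how far it stands proud, 0 = fully home, up to 10 mm; it moves straight up and down on the jar, stiffly (about 5 N), and stays where it is left.
- tray: Fixed blue storage tray for the jars, 100 (x) x 250 (y) x 35 mm outside, walls and floor 4 mm, open on top. Origin: underside centre. Three jars stand in a row along its y.
- spray_bottle: White spray bottle, 80 mm across, 212 mm high, loose. Bystander. Origin: underside centre.
- tube_rack: Grey rack of capped tubes, 130 x 100 x 111 mm, loose. Bystander. Origin: underside centre.
- beaker: Glass beaker, 80 mm across, 110 mm high, loose. Bystander. Origin: underside centre.
- petri_dish: Clear dish, 90 mm across, 14 mm high, loose. Bystander. Origin: underside centre.
- timer: Grey bench timer, 60 x 70 x 22 mm, loose. Bystander. Origin: underside centre.
- marker: Marker pen, 110 x 14 x 14 mm, loose. Bystander. Origin: underside centre.
Not all that is in view belongs to the job. What is shaped like the jar1 but brown or pink is not meant.

How it is judged:
By the outcome, as a careful person would: the job done as asked, in the order asked, and still so for the second after the job is handed in, with the robot touching nothing.
Of cassette_a, cassette_b, cassette_c only 2 to 3 are there at a start; the rules pass over those that are not, and their reading is None.
Of jar1, jar2, jar3 only 2 to 3 are there at a start; the rules pass over those that are not, and their reading is None.
At some moment in a run one of pin_tool, jar1, jar2, jar3 may be knocked a few centimetres aside while the robot is not near it.
It also fails if it takes over 210 s, if anything falls off the work surface, if the arm or the gripper's body presses on something with over 40 N, if the wrist force passes 120 N, or if a joint passes its speed limit or range.

### The arm

A 6-joint arm with a two-finger parallel gripper is mounted at the origin on the work surface. World frame = base frame: x ahead of the robot, y to its left, z up, the work surface at z = 0. Lengths are in m, angles in degrees, forces in N, time in s.
With the tool pointing down it reaches from about 0.4 to 0.825 m from the base axis. Payload 7 kg.
Tool frame: the origin (TCP) lies midway between the tips of the shut fingers; the grasp point (between the pads) lies 19 mm behind it; z points along the fingers, y is the line along which they close (so a half turn about z gives the same grasp; the last joint's range is limited). The gripper opens to 88 mm and grips with 3 to 60 N. Pads are 19 mm wide; open, the fingers measure 130 mm over their backs; the gripper's body (78 mm by 193 mm) begins 47 mm behind the grasp point.
Start: joints at [93.684, 20.546, 0.682, 0, -70.136, -16.507], TCP at [0.15, 0.658, 0.227] pointing down, gripper open.
Joint ranges: [-176.03, 176.03], [-82.01, 121.73], [-58.28, 71.71], [-173.87, 95.51], [-174.79, -0.11], [-173.66, 173.66]. Speed limits (degrees/s): [136.94, 136.94, 172.46, 180, 180, 180].

### API

Orientations are given as a 3x3 rotation matrix whose columns are the frame's x, y, z axes.
In Python, from rig import robot gives the robot as it stands. Calls block until the motion is done:
- robot.goto(position, orientation): joint-space move of the TCP to a pose.
- robot.servo_line(position, ori=None, speed=0.15): straight line of the TCP; ori=None keeps the orientation; speed is the mean speed in m/s.
- robot.movej(angles): joint-space move.
- robot.move_gripper(opening): opening from 0.0 (shut) to 1.0 (fully open); the grip force is fixed at half the most; returns when the fingers have stopped.
- robot.dwell(seconds).
- robot.ik(position, orientation): joint angles nearest the present ones, or None.
- robot.grab_frame(name): name is "scene" or "top" or "wrist"; returns (picture, depth): 480x640x3 uint8, red, green, blue; 480x640 float32, m along the optical axis (not along the pixel's ray), 0 where there is no reading.
- robot.camera_info(name): a dict with "vfov" (degrees; the focal length in pixels is half the picture's height over the tangent of half this angle, whatever the lens; pixels are square), "cx", "cy" (the principal point, pixels), "view" (4x4, takes a point from world to camera coordinates); the wrist camera has in their place "T_tool_cam" (4x4, takes a point from camera to tool coordinates, whose origin is the TCP and whose axes are the flange's). Camera axes: x right, y down, z forward; pixel columns grow to the right and rows downward; lengths in m; the calibration is good to about 2 mm. A picture is of the moment at which its call begins: read the wrist's pose just before it. camera_info takes no time and is no camera call.
A pose or a line that the arm cannot do raises robot.Unreachable and nothing moves.
- robot.job_done(): hands the job in; it is judged then, once.
Readings, each from a call of its own:
- robot.read_t(): time.
- robot.read_qpos(): joint angles.
- robot.read_qvel(): joint speeds.
- robot.read_effort(): joint torques, N m.
- robot.read_position(): TCP position.
- robot.read_tcp_rot(): TCP orientation.
- robot.read_force(): force on the tool from outside, world axes, zero at the start.
- robot.read_ft_torque(): the same for the moment, N m.
- robot.read_grip_width(): opening from 0.0 (shut) to 1.0 (fully open).
- robot.read_finger_force(): force on a finger pad.
Only numpy, scipy, OpenCV 4.12 (cv2) and the standard library are available. Lean on these libraries where they do the work, as an engineer would, in place of code of your own. Each camera call takes 0.05 s, during which the arm holds its last target. There are 200 camera calls.

## Working session

There is one attempt and no reset: what is moved stays moved. The work goes in short steps, each a Python script; the robot and the scene stay as the last script left them, time stands still between calls to the robot, and variables do not carry over. Pictures are saved under pics/ and viewed, at most 14 in all, crops included, and the job is handed in when it is done.

```bash
ls; mkdir -p pics; python3 - <<'E'
from rig import robot
import numpy as np, cv2
for n in ("scene","top"):
    p,d=robot.grab_frame(n); cv2.imwrite(f"pics/{n}0.png",p[:,:,::-1]); np.savez(f"{n}0.npz",p=p,d=d)
    print(n,robot.camera_info(n))
print(robot.camera_info("wrist"),robot.read_t(),robot.read_position(),robot.read_tcp_rot())
E
```

```text
pics
scene {'vfov': 56.53058487026112, 'cx': 324.84202683800737, 'cy': 240.56270460104852, 'view': array([[ 0.73775106,  0.6750658 , -0.00308817, -0.36275089],
       [ 0.48632552, -0.53464633, -0.69111561, -0.10510335],
       [-0.46819959,  0.50836942, -0.72273763,  1.34579476],
       [ 0.        ,  0.        ,  0.        ,  1.        ]])}
top {'vfov': 56.78069295049042, 'cx': 309.4574193426346, 'cy': 237.48407544674555, 'view': array([[-7.16834795e-02, -9.97427185e-01, -6.99844502e-04,
         5.98099918e-02],
       [-9.75696588e-01,  7.02673669e-02, -2.07554007e-01,
         4.84673742e-01],
       [ 2.07069185e-01, -1.41953575e-02, -9.78223310e-01,
         1.07152363e+00],
       [ 0.00000000e+00,  0.00000000e+00,  0.00000000e+00,
         1.00000000e+00]])}
{'vfov': 59.3501235865324, 'cx': 315.6778649004915, 'cy': 233.11754939625058, 'T_tool_cam': array([[ 1.05908745e-03, -9.52286065e-01, -3.05205060e-01,
         8.29903759e-02],
       [ 9.99999243e-01,  1.19951374e-03, -2.72582528e-04,
        -7.18129177e-04],
       [ 6.25674206e-04, -3.05204540e-01,  9.52286615e-01,
        -1.57439248e-01],
       [ 0.00000000e+00,  0.00000000e+00,  0.00000000e+00,
         1.00000000e+00]])} 0.1 [0.1497418  0.65773982 0.22569602] [[ 9.75042537e-01 -2.22018050e-01 -1.94123718e-04]
 [-2.22018086e-01 -9.75041373e-01 -1.51335833e-03]
 [ 1.46714208e-04  1.51868772e-03 -9.99998836e-01]]
```

View pics/scene0.png

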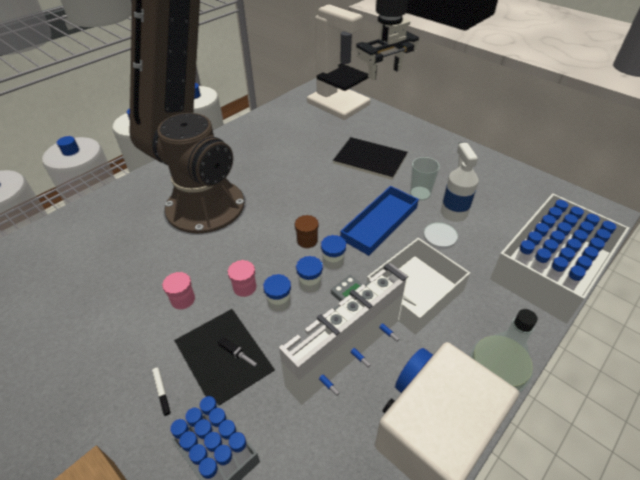

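View pics/top0.png

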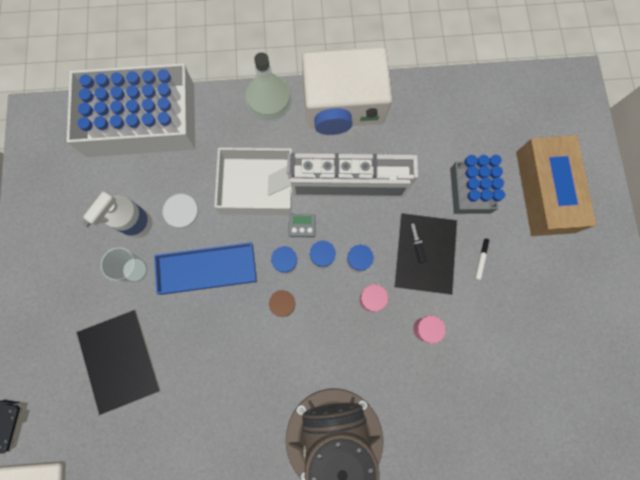

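The pin tool lies on the right mat (top view ~(418,243)); the black mat at (118,361) is a decoy. Lids at (285,259), (322,253) and (360,257) are the jars. The brown one (282,303), the pink ones (374,298) and (431,329), the tube caps and the marker (483,258) are not. The rail's front faces the robot, with cassettes at about (318,167) and (355,167), and the bay at (393,172) looks empty.

```bash
cat > h.py <<'E'
from rig import robot
import numpy as np, cv2
def cam(n, pose=None):
    c=robot.camera_info(n); f=240/np.tan(np.radians(c['vfov']/2))
    K=np.array([[f,0,c['cx']],[0,f,c['cy']],[0,0,1]])
    if n=='wrist':
        T=np.eye(4); T[:3,3]=pose[0]; T[:3,:3]=pose[1]; return K,T@c['T_tool_cam']
    return K,np.linalg.inv(c['view'])
def grab(n):
    pose=(robot.read_position(),robot.read_tcp_rot()) if n=='wrist' else None
    p,d=robot.grab_frame(n); return p,d,cam(n,pose)
def rays(C,uv):
    K,T=C; uv=np.atleast_2d(np.asarray(uv,float))
    r=(np.linalg.inv(K)@np.c_[uv,np.ones(len(uv))].T).T@T[:3,:3].T
    return T[:3,3],r
def onplane(C,uv,z):
    o,r=rays(C,uv); return o+r*((z-o[2])/r[:,2])[:,None]
def cloud(C,d):
    v,u=np.mgrid[:d.shape[0],:d.shape[1]]; o,r=rays(C,np.c_[u.ravel(),v.ravel()])
    return (o+r*d.ravel()[:,None]).reshape(d.shape+(3,))
def tri(views):  # [(C,uv),...]
    A=np.zeros((3,3));b=np.zeros(3)
    for C,uv in views:
        o,r=rays(C,uv); r=r[0]/np.linalg.norm(r[0]); P=np.eye(3)-np.outer(r,r); A+=P;b+=P@o
    return np.linalg.solve(A,b)
def blobs(mask,amin=60):
    cs,_=cv2.findContours(mask.astype(np.uint8),cv2.RETR_EXTERNAL,cv2.CHAIN_APPROX_NONE)
    return [c for c in cs if cv2.contourArea(c)>amin]
def blue(p):
    h=cv2.cvtColor(p,cv2.COLOR_RGB2HSV); return (h[...,0]>100)&(h[...,0]<130)&(h[...,1]>140)&(h[...,2]>50)
def black(p): return p.max(2)<50
def down(phi): # tool z down, tool y (closing line) at world angle phi (deg)
    a=np.radians(phi); y=np.array([np.cos(a),np.sin(a),0]); z=np.array([0,0,-1.]); return np.c_[np.cross(y,z),y,z]
E
python3 - <<'E'
from h import *
np.set_printoptions(precision=4,suppress=True)
for n in("top","scene"):
    q=np.load(n+"0.npz");p,d=q['p'],q['d'];C=cam(n);W=cloud(C,d)
    for nm,m in(("blue",blue(p)),("black",black(p))):
        for c in blobs(m,80):
            (u,v),wh,a=cv2.minAreaRect(c); 
            M=np.zeros(d.shape,np.uint8);cv2.drawContours(M,[c],-1,1,-1);w=W[(M>0)&(d>0)]
            if abs(np.median(w[:,1]))>.75 or np.median(w[:,0])>1.0: continue
            print(n,nm,(round(u),round(v)),np.round(wh),"med",np.median(w,0),"z5-95",np.percentile(w[:,2],[5,95]))
    if n=="top":
        # rail top: high points in the rail box
        m=np.zeros(d.shape,bool);m[140:200,280:425]=1
        for lo,hi in((.16,.175),(.15,.16),(.135,.15),(.10,.125)):
            s=m&(W[...,2]>lo)&(W[...,2]<hi);c=W[s]
            print("rail",lo,hi,s.sum(),cv2.minAreaRect(c[:,:2].astype(np.float32)) if len(c)>5 else 0)
        m=np.zeros(d.shape,bool);m[140:225,205:300]=1;s=m&(W[...,2]>.06)&(W[...,2]<.075)
        print("tub",cv2.minAreaRect(W[s][:,:2].astype(np.float32)))
        z=cv2.resize(p[130:320,200:480],None,fx=2.8,fy=2.8,interpolation=cv2.INTER_CUBIC);cv2.imwrite("pics/topcrop.png",z[:,:,::-1])
E
```

```text
top blue (284, 258) [23. 23.] med [0.434  0.0919 0.0744] z5-95 [0.0711 0.0774]
top blue (360, 257) [23. 23.] med [ 0.4246 -0.0945  0.0757] z5-95 [0.0726 0.0789]
top blue (204, 268) [38. 99.] med [0.4345 0.3038 0.0044] z5-95 [0.0004 0.0337]
top blue (322, 254) [23. 23.] med [ 0.4404 -0.0031  0.0769] z5-95 [0.0735 0.0801]
top blue (563, 180) [49. 18.] med [ 0.579  -0.6183  0.0906] z5-95 [0.0874 0.0937]
top blue (484, 178) [47. 36.] med [ 0.5969 -0.4148  0.1099] z5-95 [0.0901 0.1138]
top blue (100, 122) [11. 10.] med [0.8062 0.5286 0.1194] z5-95 [0.115 0.123]
top blue (132, 120) [11. 10.] med [0.8065 0.4495 0.12  ] z5-95 [0.1148 0.1226]
top blue (148, 118) [10. 11.] med [0.8075 0.4104 0.1193] z5-95 [0.1157 0.1222]
top blue (332, 114) [ 9. 25.] med [ 0.7876 -0.0542  0.1171] z5-95 [0.1093 0.121 ]
top blue (132, 105) [10. 11.] med [0.847  0.4496 0.119 ] z5-95 [0.1158 0.1226]
top blue (116, 106) [41. 11.] med [0.8463 0.4897 0.1197] z5-95 [0.1146 0.1231]
top blue (132, 91) [11. 10.] med [0.8871 0.4501 0.1197] z5-95 [0.1164 0.1226]
top blue (84, 102) [12. 54.] med [0.8587 0.5696 0.1191] z5-95
[... 2076 characters left out ...]
 0.1944] z5-95 [0.1765 0.1973]
scene black (223, 356) [78. 71.] med [ 0.4449 -0.2815  0.0031] z5-95 [0.0004 0.0163]
scene black (370, 156) [67. 27.] med [0.2269 0.517  0.0141] z5-95 [0.0109 0.0174]
scene black (136, 96) [57.  9.] med [-0.1219 -0.0431  0.3296] z5-95 [0.2643 0.3878]
scene black (348, 66) [43. 53.] med [-0.0588  0.7063  0.1285] z5-95 [0.1204 0.2598]
scene black (138, 40) [12. 44.] med [-0.1254  0.0087  0.4554] z5-95 [0.4131 0.496 ]
scene black (390, 41) [47. 50.] med [0.1647 0.6369 0.3335] z5-95 [0.3011 0.4014]
scene black (174, 111) [224.  94.] med [-0.077   0.0218  0.2896] z5-95 [0.0453 0.5092]
scene black (142, 6) [13. 21.] med [-0.125   0.0391  0.5264] z5-95 [0.5139 0.5378]
```

View pics/topcrop.png

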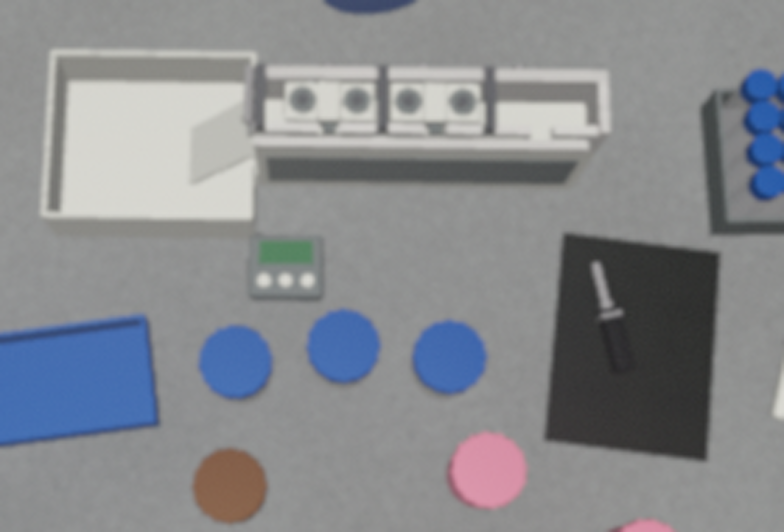

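Bay C is empty, so cassettes A and B and three jars are there. Next, wrist views of the pin tool and the rail front.

```bash
python3 - <<'E'
from h import *
p=robot.read_position();robot.servo_line([p[0],p[1],.42],speed=.3)
import pickle
S={}
for i,(P,R) in enumerate([([.40,-.25,.30],down(-90)),([.40,-.31,.28],down(-90))]):
    robot.goto(P,R); S['t%d'%i]=grab('wrist')
a=np.radians(30);z=np.array([np.sin(a),0,-np.cos(a)]);y=np.array([0,1.,0]);R2=np.c_[np.cross(y,z),y,z]
for i,P in enumerate([[.48,.03,.25],[.48,-.08,.25]]):
    print(robot.ik(P,R2))
    try: robot.goto(P,R2); S['r%d'%i]=grab('wrist')
    except robot.Unreachable as e: print(e)
pickle.dump(S,open('S.pkl','wb'))
print(robot.read_t(),robot.read_qpos())
T=np.vstack([np.hstack([S['t0'][0],S['t1'][0]]),np.hstack([S[k][0] for k in('r0','r1')])]) if 'r1' in S else S['t0'][0]
cv2.imwrite('pics/w0.png',cv2.resize(T,(800,600),interpolation=cv2.INTER_AREA)[:,:,::-1])
E
```

```text
[  38.66079043  -18.36111573  -55.33584542   34.34982353  -33.61295375
 -154.36260859]
[  21.09052991  -17.77757097  -50.6162053    20.75933294  -30.50519668
 -126.55594634]
9.0583 [  21.06442615  -17.76848032  -50.61903334   20.80505555  -30.50636939
 -126.62151471]
```

View pics/w0.png

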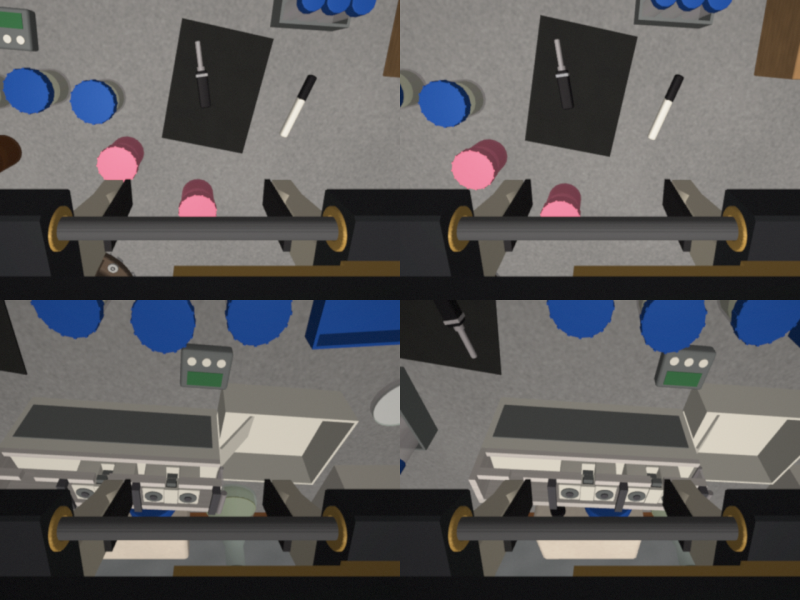

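```bash
cat >> h.py <<'E'
def findpin(p,C,z=.013,lo=70):
    """mat hull -> bright pin inside; returns tip px, and world tip/origin/yaw at pin-axis plane"""
    g=cv2.GaussianBlur(p,(3,3),0).max(2); m=(g<60).astype(np.uint8); m[310:]=0
    m=cv2.morphologyEx(m,cv2.MORPH_OPEN,np.ones((3,3)))
    c=max(blobs(m,500),key=cv2.contourArea); hull=cv2.convexHull(c)
    M=np.zeros(g.shape,np.uint8);cv2.drawContours(M,[hull],-1,1,-1);M=cv2.erode(M,np.ones((9,9)))
    b=((g>lo)&(M>0)).astype(np.uint8); pc=max(blobs(b,30),key=lambda c:cv2.minAreaRect(c)[1][0]*cv2.minAreaRect(c)[1][1])
    B=np.zeros_like(b);cv2.drawContours(B,[pc],-1,1,-1);ys,xs=np.nonzero(B)
    W=onplane(C,np.c_[xs,ys],z)[:,:2]
    mu=W.mean(0);ax=np.linalg.svd(W-mu,full_matrices=False)[2][0]
    s=(W-mu)@ax; t=(W-mu)@np.array([-ax[1],ax[0]])
    # collar (wide) end is the handle end
    w=lambda q:np.ptp(t[q]); 
    if w(s>s.max()-.012)>w(s<s.min()+.012): ax=-ax;s=-s;t=-t
    k=(s>s.max()-.035); off=np.median(t[k]); n=np.array([-ax[1],ax[0]])*1.0
    A=np.c_[s[k],np.ones(k.sum())];sl=np.linalg.lstsq(A,t[k],rcond=None)[0]
    pts=mu+np.outer(s,ax)+np.outer(t,np.array([-ax[1],ax[0]])); k2=W[k]; m2=k2.mean(0)
    ax2=np.linalg.svd(k2-m2,full_matrices=False)[2][0]; ax2*=np.sign(ax2@ax)
    tip=m2+ax2*((k2-m2)@ax2).max()
    mat=np.array(cv2.minAreaRect(onplane(C,hull[:,0],.003)[:,:2].astype(np.float32)),dtype=object)
    i=np.argmax(s); return dict(tip=tip,org=tip-.06*ax2,yaw=np.degrees(np.arctan2(ax2[1],ax2[0])),L=np.ptp(s),w=np.ptp(t),mat=mat,px=(xs[i],ys[i]))
E
python3 - <<'E'
from h import *
import pickle
np.set_printoptions(precision=4,suppress=True)
S=pickle.load(open('S.pkl','rb'))
r=[]
for k in('t0','t1'):
    p,d,C=S[k]; q=findpin(p,C); r.append((C,q['px'])); print(k,q)
    W=cloud(C,d); u,v=q['px']; print('depth z mat/tool',np.nanmedian(W[v-3:v+40,u-5:u+40,2]))
print('tri tip',tri(r))
T=np.vstack([cv2.resize(S[k][0][y0:345,x0:x0+380],None,fx=2.1,fy=2.1,interpolation=cv2.INTER_CUBIC) for k,x0,y0 in(('r0',0,225),('r1',110,225))])
cv2.imwrite('pics/rail.png',T[:,:,::-1]);print(T.shape)
E
```

```text
t0 {'tip': array([ 0.5148, -0.2482]), 'org': array([ 0.4553, -0.2561]), 'yaw': np.float64(7.604140611866515), 'L': np.float64(0.04660704245039658), 'w': np.float64(0.012551872389900017), 'mat': array([(0.43629151582717896, -0.27757176756858826),
       (0.1473773568868637, 0.19707933068275452), 78.45147705078125],
      dtype=object), 'px': (np.int64(314), np.int64(65))}
depth z mat/tool 0.002621085163549308
t1 {'tip': array([ 0.5148, -0.2481]), 'org': array([ 0.4554, -0.2561]), 'yaw': np.float64(7.60022647802712), 'L': np.float64(0.04653456663582381), 'w': np.float64(0.012285775741203772), 'mat': array([(0.4361821413040161, -0.27768850326538086),
       (0.14750443398952484, 0.1970173716545105), 78.42289733886719],
      dtype=object), 'px': (np.int64(248), np.int64(62))}
depth z mat/tool 0.0026562887911799615
tri tip [ 0.5144 -0.247   0.0165]
(504, 798, 3)
```

View pics/rail.png

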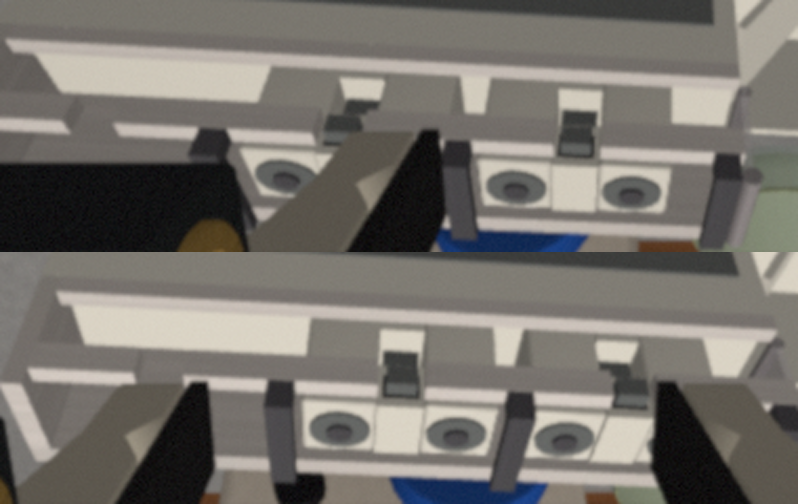

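```bash
python3 - <<'E'
from h import *
import pickle
np.set_printoptions(precision=4,suppress=True)
S=pickle.load(open('S.pkl','rb')); C0,C1=S['r0'][2],S['r1'][2]
f0=lambda x,y:(x/2.1,225+y/2.1); f1=lambda x,y:(110+x/2.1,225+(y-252)/2.1)
A=tri([(C0,f0(580,90)),(C1,f1(616,341))]);B=tri([(C0,f0(361,76)),(C1,f1(401,330))])
print('A lip',A,'B lip',B,'sep',np.linalg.norm(A-B),'ang y',np.degrees(np.arctan2(*(A-B)[1::-1])))
e=tri([(C0,f0(739,79)),(C1,f1(775,333))]);print('+y corner',e)
print('-y corner z.118',onplane(C1,f1(60,297),.118),'+y via r0,r1',onplane(C0,f0(739,79),.118),onplane(C1,f1(775,333),.118))
print('A,B at .121',onplane(C0,f0(580,90),.121),onplane(C1,f1(616,341),.121),onplane(C0,f0(361,76),.121),onplane(C1,f1(401,330),.121))
E
```

```text
A lip [ 0.6219 -0.0034  0.12  ] B lip [ 0.6142 -0.0927  0.1194] sep 0.0896259804693326 ang y 85.04375251417885
+y corner [0.6193 0.0627 0.1171]
-y corner z.118 [[ 0.5953 -0.2272  0.118 ]] +y via r0,r1 [[0.6172 0.0625 0.118 ]] [[0.619  0.0624 0.118 ]]
A,B at .121 [[ 0.6208 -0.0033  0.121 ]] [[ 0.6204 -0.0038  0.121 ]] [[ 0.6115 -0.0917  0.121 ]] [[ 0.6128 -0.0927  0.121 ]]
```

```bash
cat >> h.py <<'E'
RO=np.array([.6312,-.0793]); RY=-4.8
_a=np.radians(RY); RX=np.array([np.cos(_a),np.sin(_a)]); RYv=np.array([-np.sin(_a),np.cos(_a)])
def rail(x,y,z): return np.r_[RO+RX*x+RYv*y,z]
E
python3 - <<'E'
from h import *
np.set_printoptions(precision=4,suppress=True)
robot.goto([.40,-.25,.30],down(-90)); p,d,C=grab('wrist');q=findpin(p,C);print(q['org'],q['yaw'],q['L'])
assert abs(q['L']-.0466)<.003
o=q['org'];R=down(q['yaw']-90)
robot.move_gripper(.5)
robot.goto([o[0],o[1],.10],R); robot.servo_line([o[0],o[1],.03],speed=.1)
robot.servo_line([o[0],o[1],.006],speed=.04);print(robot.read_position(),robot.read_force())
robot.move_gripper(0);print(robot.read_grip_width()*88,robot.read_finger_force())
robot.servo_line([o[0],o[1],.20],speed=.1);print(robot.read_grip_width()*88,robot.read_finger_force(),robot.read_force(),robot.read_t())
# camera check: tilt not possible -> scene + wrist look
p,d,C=grab('scene');W=cloud(C,d);cv2.imwrite('pics/s1.png',cv2.resize(p[160:380,130:400],None,fx=2.8,fy=2.8)[:,:,::-1]);np.savez('s1.npz',p=p,d=d)
p,d,C=grab('wrist');cv2.imwrite('pics/w1.png',p[:,:,::-1])
E
```

```text
[ 0.4556 -0.2559] 7.428064212080442 0.046948809874334835
[ 0.4556 -0.256   0.0059] [0.1624 0.1677 0.8229]
18.008688600865877 29.999943673610687
18.015728890301702 29.999564588069916 [-0.4194  0.1748 -0.9887] 18.3583
```

View pics/s1.png

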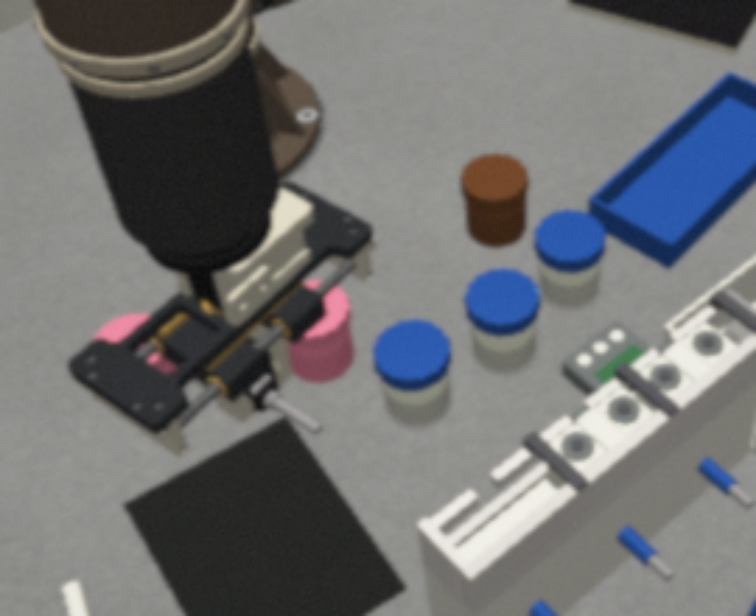

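View pics/w1.png

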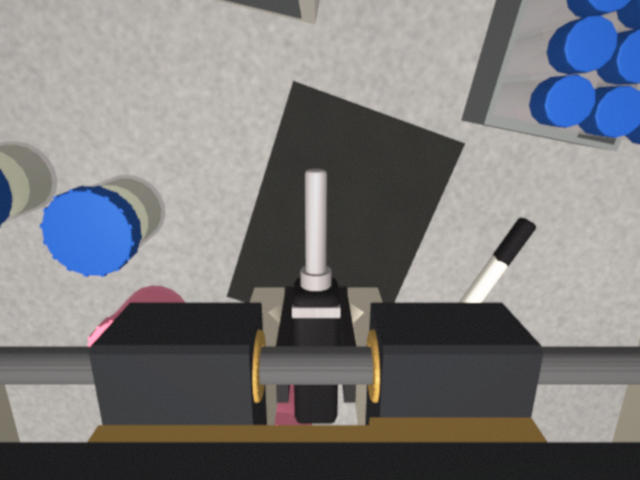

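Grasped cleanly at the handle, pin straight along the tool x with its tip at px (315,172), about 59 mm ahead of the TCP. Now cassette A.

```bash
cat >> h.py <<'E'
TIP=.059; ZT=.123
def fr():
    f=np.array(robot.read_force())[:2]; return f@RX,f@RYv
def press(y):
    R=down(RY-90)
    robot.goto(rail(-.05-TIP,y,.20),R); robot.servo_line(rail(-.05-TIP,y,ZT),speed=.15); robot.dwell(.2)
    f0=np.array(fr()); print('f0',f0)
    robot.servo_line(rail(-.010-TIP,y,ZT),speed=.08); on=None; log=[]
    for x in np.arange(-.009,.0085,.001):
        robot.servo_line(rail(x-TIP,y,ZT),speed=.03); robot.dwell(.05)
        f=np.array(fr())-f0; log.append((round(x*1e3),*np.round(f,1)))
        if on is None and f[0]<-.7: on=x
        if f[0]<-8 or (on is not None and x>=on+.009): break
    print(log); return x,on,f0
E
python3 - <<'E'
from h import *
x,on,f0=press(.075); print(x,on,robot.read_t())
p,d,C=grab('scene'); cv2.imwrite('pics/a.png',p[:,:,::-1])
E
```

```text
f0 [ 0.12651739 -0.10492904]
[(-9, np.float64(-0.0), np.float64(-0.5)), (-8, np.float64(-0.6), np.float64(0.7)), (-7, np.float64(0.2), np.float64(-0.5)), (-6, np.float64(-0.8), np.float64(0.4)), (-5, np.float64(0.3), np.float64(0.0)), (-4, np.float64(-0.6), np.float64(-0.5)), (-3, np.float64(-1.0), np.float64(-0.2)), (-2, np.float64(-2.2), np.float64(0.1)), (-1, np.float64(-1.1), np.float64(-0.3)), (0, np.float64(-2.2), np.float64(0.0)), (1, np.float64(-2.3), np.float64(-0.9)), (2, np.float64(-2.0), np.float64(-1.6)), (3, np.float64(-2.8), np.float64(0.3)), (4, np.float64(-3.0), np.float64(0.1))]
0.00399999999999999 -0.006000000000000002 25.225
```

```bash
cat >> h.py <<'E'
def bottom(x,y,f0):
    while x<.010:
        x+=.0005; robot.servo_line(rail(x-TIP,y,ZT),speed=.02); robot.dwell(.05)
        f=np.mean([fr()[0] for _ in range(4)])-f0[0]; print(round(x*1e3,1),round(f,1),end='; ')
        if f<-6: x-=.0005; robot.servo_line(rail(x-TIP,y,ZT),speed=.02); break
    return x
def push(x,y0,y1,f0,step=.015):
    log=[];y=y0
    while y<y1-1e-6:
        y=min(y+step,y1); robot.servo_line(rail(x-TIP,y,ZT),speed=.06)
        f=np.mean([fr() for _ in range(3)],0)-f0; log.append((round(y*1e3),*np.round(f,1)))
        if f[1]<-12: print('JAM'); break
        if f[0]<-9: x-=.0005
    print(log); return x,y
E
python3 - <<'E'
from h import *
f0=[.13,-.1]
x=bottom(.004,.075,f0); print('x',x)
x,y=push(x,.075,.105,f0)
print(x,y,robot.read_t(),robot.read_grip_width()*88)
p,d,C=grab('top'); cv2.imwrite('pics/a1.png',cv2.resize(p[120:230,200:440],None,fx=3,fy=3)[:,:,::-1])
E
```

```text
4.5 -4.0; 5.0 -3.4; 5.5 -3.0; 6.0 -4.2; 6.5 -5.2; 7.0 -7.1; x 0.006500000000000002
[(90, np.float64(-5.1), np.float64(0.4)), (105, np.float64(-5.4), np.float64(-0.5))]
0.006500000000000002 0.105 28.125 17.501840511183385
```

View pics/a1.png

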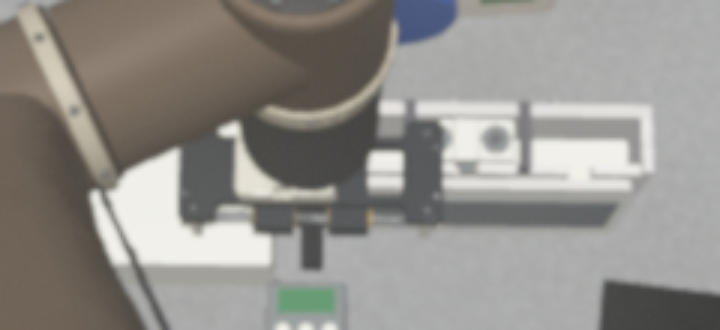

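```bash
python3 - <<'E'
from h import *
f0=[.13,-.1]
x,y=push(.0065,.105,.142,f0)
print(x,y,robot.read_t(),robot.read_grip_width()*88)
p,d,C=grab('scene'); cv2.imwrite('pics/a2.png',cv2.resize(p[190:400,230:500],None,fx=2.8,fy=2.8)[:,:,::-1])
E
```

```text
[(120, np.float64(-5.3), np.float64(-3.1)), (135, np.float64(-5.5), np.float64(-2.1)), (142, np.float64(-4.3), np.float64(-2.5))]
0.0065 0.142 29.2417 17.666847477809352
```

View pics/a2.png

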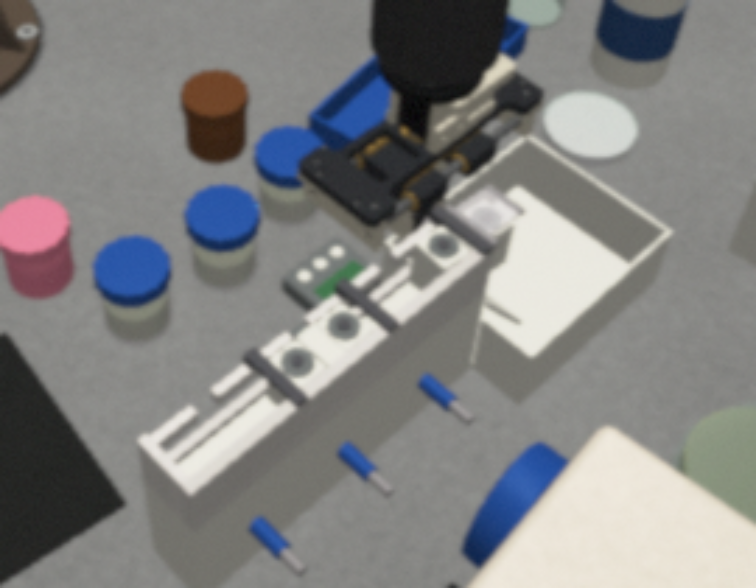

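Cassette A is sliding out and lifting the flap, which is at about px (485,215). Continuing.

```bash
python3 - <<'E'
from h import *
f0=[.13,-.1]
x,y=push(.0065,.142,.185,f0,.01); print(robot.read_grip_width()*88)
robot.servo_line(rail(-.06-TIP,y,ZT),speed=.08)
robot.servo_line(rail(-.08-TIP,y,.20),speed=.2)
robot.goto(rail(-.10-TIP,-.015,.20),down(RY-90)); robot.dwell(.1)
print(robot.read_t(),robot.read_grip_width()*88,robot.read_force())
p,d,C=grab('scene'); p2,d,C=grab('wrist')
cv2.imwrite('pics/a3.png',np.hstack([cv2.resize(p[190:400,230:500],(514,400)),cv2.resize(p2[100:420,190:440],(286,400))])[:,:,::-1])
E
```

```text
[(152, np.float64(-4.0), np.float64(-0.3)), (162, np.float64(-2.3), np.float64(0.4)), (172, np.float64(-2.4), np.float64(2.2)), (182, np.float64(-0.6), np.float64(0.4)), (185, np.float64(-0.2), np.float64(1.1))]
18.133843104227257
33.2583 17.96547090357507 [ 0.69115669 -0.18219233 -1.71278315]
```

View pics/a3.png

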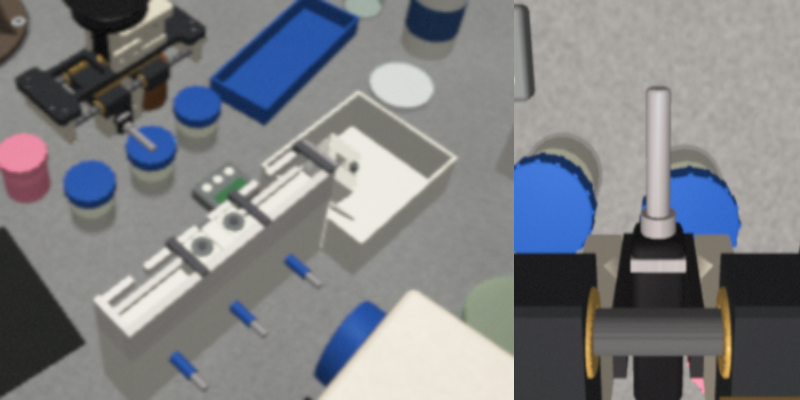

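```bash
python3 - <<'E'
from h import *
p,d,C=grab('top'); s,ds,Cs=grab('scene')
a=cv2.resize(p[130:230,205:330],(500,400),interpolation=cv2.INTER_CUBIC);b=cv2.resize(s[230:340,340:480],(509,400),interpolation=cv2.INTER_CUBIC)
cv2.imwrite('pics/a4.png',cv2.resize(np.hstack([a,b]),(800,317))[:,:,::-1])
W=cloud(C,d)[130:230,205:330].reshape(-1,3); l=np.c_[(W[:,:2]-RO)@RX,(W[:,:2]-RO)@RYv,W[:,2]]
m=(l[:,1]>.145)&(l[:,1]<.32)&(abs(l[:,0])<.07)&(l[:,2]>.012)
for lo in np.arange(.145,.30,.02):
    k=m&(l[:,1]>=lo)&(l[:,1]<lo+.02)&(abs(l[:,0])<.03); print(round(lo,3),k.sum(),np.round(np.percentile(l[k,2],[10,50,95]),3) if k.sum() else '')
E
```

```text
0.145 3 [0.163 0.163 0.166]
0.165 0 
0.185 0 
0.205 0 
0.225 0 
0.245 0 
0.265 0 
0.285 0
```

View pics/a4.png

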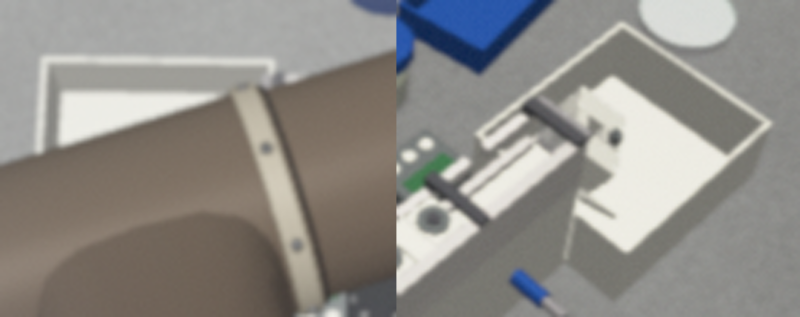

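```bash
python3 - <<'E'
from h import *
robot.goto(rail(-.0,.20,.25),down(RY-90)); p,d,C=grab('wrist')
cv2.imwrite('pics/a5.png',p[:,:,::-1]); np.savez('a5.npz',d=d)
W=cloud(C,d)[:290].reshape(-1,3); l=np.c_[(W[:,:2]-RO)@RX,(W[:,:2]-RO)@RYv,W[:,2]]
m=(l[:,1]>.145)&(l[:,1]<.32)&(abs(l[:,0])<.03)
for lo in np.arange(.125,.30,.015):
    k=(abs(l[:,0])<.03)&(l[:,1]>=lo)&(l[:,1]<lo+.015); print(round(lo,3),k.sum(),np.round(np.percentile(l[k,2],[5,50,95]),3) if k.sum() else '')
print(robot.read_t())
E
```

```text
0.125 2656 [0.064 0.165 0.167]
0.14 3502 [0.068 0.114 0.165]
0.155 1511 [0.004 0.065 0.074]
0.17 1307 [0.004 0.045 0.055]
0.185 1235 [0.017 0.253 0.262]
0.2 1248 [0.003 0.251 0.261]
0.215 1279 [0.003 0.044 0.06 ]
0.23 1138 [0.002 0.034 0.047]
0.245 1086 [0.002 0.004 0.046]
0.26 1042 [0.002 0.004 0.038]
0.275 937 [0.002 0.003 0.005]
0.29 935 [0.002 0.003 0.005]
34.5667
```

View pics/a5.png

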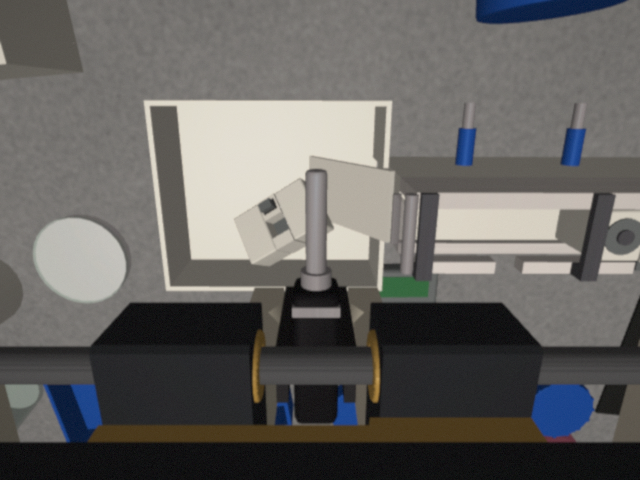

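Cassette A lies in the tub at about px (285,222) and the flap is shut. Now cassette B.

```bash
python3 - <<'E'
from h import *
import pickle
robot.servo_line(rail(-.10-TIP,.15,.25),speed=.3)
y=-.015
robot.goto(rail(-.05-TIP,y,.20),down(RY-90)); robot.servo_line(rail(-.05-TIP,y,ZT),speed=.15); robot.dwell(.2)
f0=np.mean([fr() for _ in range(5)],0)
robot.servo_line(rail(-.008-TIP,y,ZT),speed=.08)
robot.servo_line(rail(.003-TIP,y,ZT),speed=.03); print(fr()-f0)
x=bottom(.003,y,f0); print('x',x)
x,y=push(x,y,.08,f0,.019); print(x,y,robot.read_t(),f0)
pickle.dump((x,y,f0),open('b.pkl','wb'))
p,d,C=grab('scene'); cv2.imwrite('pics/b1.png',cv2.resize(p[190:400,230:500],None,fx=2.2,fy=2.2)[:,:,::-1])
E
```

```text
[-2.25144848 -0.5287567 ]
3.5 -2.7; 4.0 -3.2; 4.5 -4.1; 5.0 -4.0; 5.5 -4.7; 6.0 -4.4; 6.5 -4.8; 7.0 -6.7; x 0.006500000000000002
[(4, np.float64(-5.2), np.float64(-2.2)), (23, np.float64(-5.1), np.float64(-2.5)), (42, np.float64(-4.4), np.float64(-1.2)), (61, np.float64(-5.3), np.float64(-1.1)), (80, np.float64(-5.6), np.float64(-1.5))]
0.006500000000000002 0.08 43.0667 [-0.15053191  1.24465121]
```

View pics/b1.png

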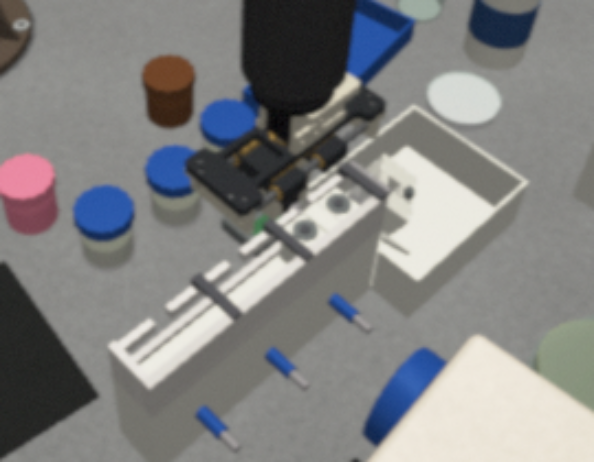

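B has moved along under the arch at about px (320,215), with the button still held. Pushing it out, retracting, then looking at the tub with the wrist camera.

```bash
python3 - <<'E'
from h import *
import pickle
x,y,f0=pickle.load(open('b.pkl','rb'))
x,y=push(x,y,.19,f0,.015); print(robot.read_grip_width()*88)
robot.servo_line(rail(-.06-TIP,y,ZT),speed=.08)
robot.servo_line(rail(-.08-TIP,y,.25),speed=.2)
robot.goto(rail(-.0,.20,.25),down(RY-90)); robot.dwell(.2); p,d,C=grab('wrist')
cv2.imwrite('pics/b2.png',p[:,:,::-1])
W=cloud(C,d)[:290,:405].reshape(-1,3); l=np.c_[(W[:,:2]-RO)@RX,(W[:,:2]-RO)@RYv,W[:,2]]
for lo in np.arange(.125,.30,.015):
    k=(abs(l[:,0])<.05)&(l[:,1]>=lo)&(l[:,1]<lo+.015)&(l[:,2]<.2); print(round(lo,3),k.sum(),np.round(np.percentile(l[k,2],[5,50,98]),3) if k.sum() else '')
print(robot.read_t())
E
```

```text
[(95, np.float64(-5.4), np.float64(-2.0)), (110, np.float64(-4.7), np.float64(-3.3)), (125, np.float64(-4.6), np.float64(-3.7)), (140, np.float64(-3.7), np.float64(-1.9)), (155, np.float64(-2.9), np.float64(-1.9)), (170, np.float64(-2.2), np.float64(0.4)), (185, np.float64(0.1), np.float64(-1.4)), (190, np.float64(1.1), np.float64(-2.2))]
17.660667431151765
0.125 401 [-0.001  0.051  0.117]
0.14 3333 [0.003 0.084 0.163]
0.155 1939 [0.003 0.061 0.075]
0.17 1775 [0.003 0.04  0.054]
0.185 992 [0.002 0.019 0.034]
0.2 796 [0.002 0.004 0.051]
0.215 1702 [0.002 0.005 0.053]
0.23 1650 [0.002 0.025 0.053]
0.245 1656 [0.002 0.017 0.052]
0.26 1867 [0.003 0.034 0.077]
0.275 1544 [0.003 0.05  0.08 ]
0.29 1218 [0.002 0.004 0.081]
48.8083
```

View pics/b2.png

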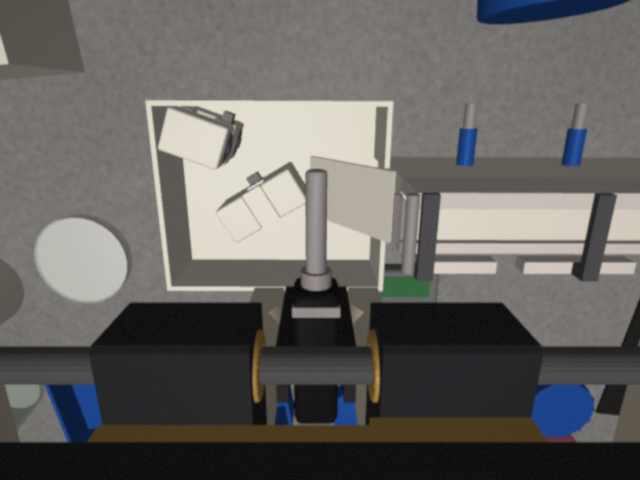

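Both cassettes are in the tub (about px (195,137) and (262,205)), the rail is empty and the flap is shut. Laying the tool back and measuring the jars and tray, by numbers from here on.

```bash
python3 - <<'E'
from h import *
import pickle
np.set_printoptions(precision=4,suppress=True)
R=down(7.4-90); o=[.4556,-.2559]
robot.servo_line(rail(-.12,.10,.25),speed=.3)
robot.goto([*o,.15],R); robot.servo_line([*o,.03],speed=.12)
z=.012
while z>.0055:
    robot.servo_line([*o,z],speed=.03); robot.dwell(.05); f=np.mean([robot.read_force()[2] for _ in range(4)])
    if f>1.5: break   # was about -1 with the tool hanging
    z-=.001
print('z',z,f); robot.move_gripper(.5); robot.servo_line([*o,.10],speed=.15)
robot.goto([.40,-.25,.30],down(-90)); p,d,C=grab('wrist');q=findpin(p,C);print(q['org'],q['yaw'],q['L'],q['mat'])
def lids(n,img,C,z):
    for c in blobs(blue(img),150):
        if n=='wrist' and cv2.boundingRect(c)[1]+cv2.boundingRect(c)[3]>300: continue
        (u,v),r=cv2.minEnclosingCircle(c); W=onplane(C,c[:,0],z)
        print(n,(round(u),round(v)),round(r,1),'c',(W.max(0)+W.min(0))[:2]/2,'size',np.ptp(W,0)[:2])
S={}
for P in ([.36,-.05,.33],[.36,.05,.33],[.36,.30,.33],[.42,.30,.33]):
    robot.goto(P,down(-90)); w=grab('wrist'); S[str(P)]=w; print(P); lids('wrist',w[0],w[2],.075)
w=grab('top'); S['top']=w; 
robot.goto([.36,-.05,.33],down(-90))
pickle.dump(S,open('J.pkl','wb')); print(robot.read_t())
E
```

```text
z 0.005999999999999997 1.8495286244221374
[ 0.4557 -0.2547] 7.301840640035819 0.04731858934425079 [(0.43630242347717285, -0.2777070999145508)
 (0.14681975543498993, 0.19648584723472595) 78.46952819824219]
[0.36, -0.05, 0.33]
wrist (365, 116) 35.1 c [ 0.4268 -0.0953] size [0.0627 0.0634]
wrist (168, 104) 37.1 c [0.4359 0.0896] size [0.0627 0.0652]
wrist (266, 98) 36.1 c [ 0.4427 -0.0038] size [0.0629 0.0633]
wrist (57, 104) 76.5 c [0.4386 0.196 ] size [0.0955 0.1206]
[0.36, 0.05, 0.33]
wrist (470, 116) 37.1 c [ 0.4266 -0.0941] size [0.0637 0.0667]
wrist (273, 105) 35.3 c [0.4363 0.0912] size [0.0627 0.0629]
wrist (374, 98) 36.2 c [ 0.4426 -0.0037] size [0.0639 0.0635]
wrist (102, 110) 113.7 c [0.4361 0.2543] size [0.1013 0.2063]
[0.36, 0.3, 0.33]
wrist (533, 104) 39.1 c [0.4358 0.0956] size [0.0629 0.068 ]
wrist (629, 98) 35.9 c [0.4421 0.0139] size [0.0623 0.0455]
wrist (321, 97) 130.7 c [0.4354 0.2961] size [0.1024 0.2304]
[0.42, 0.3, 0.33]
wrist (523, 168) 36.1 c [0.4369 0.0956] size [0.0629 0.0679]
wrist (618, 160) 35.8 c [0.443 0.007] size [0.0632 0.0585]
wrist (319, 155) 124.3 c [0.4411 0.2959] size [0.1029 0.2308]
wrist (137, 34) 40.5 c [0.5577 0.4549] size [0.057  0.0544]
60.9833
```

```bash
python3 - <<'E'
from h import *
import pickle
np.set_printoptions(precision=4,suppress=True)
S=pickle.load(open('J.pkl','rb')); V=[S[k] for k in S]
def cen(img,near):
    b=min(blobs(blue(img),150),key=lambda c:np.hypot(*(np.array(cv2.minEnclosingCircle(c)[0])-near))); x=cv2.fitEllipse(b)[0]; return x
for n,(a,b) in {'j1':((365,116),(470,116)),'j2':((266,98),(374,98)),'j3':((168,104),(273,105))}.items():
    ua,ub=cen(V[0][0],a),cen(V[1][0],b)
    print(n,tri([(V[0][2],ua),(V[1][2],ub)]))
    for (p,d,C),u in((V[0],ua),(V[1],ub)):
        W=cloud(C,d);v0,u0=int(u[1]),int(u[0]);print('  depth z',np.median(W[v0-8:v0+8,u0-8:u0+8,2]))
tc=[]
for i,near in((2,(321,97)),(3,(319,155))):
    p,d,C=V[i]; b=min(blobs(blue(p),2000),key=lambda c:np.hypot(*(np.array(cv2.minAreaRect(c)[0])-near)))
    ap=cv2.boxPoints(cv2.minAreaRect(b)); 
    ex=[b[:,0][np.argmax(b[:,0]@np.array(s))] for s in((1,1),(1,-1),(-1,-1),(-1,1))]; tc.append(ex)
    r=cv2.minAreaRect(onplane(C,cv2.convexHull(b)[:,0],.035)[:,:2].astype(np.float32)); print('tray',r)
for k in range(4): print('corner',tri([(V[2][2],tc[0][k]),(V[3][2],tc[1][k])]))
p,d,C=S['top'] ; q=np.load('top0.npz'); W=cloud(cam('top'),q['d']); P=q['p']; h=cv2.cvtColor(P,cv2.COLOR_RGB2HSV)
for nm,(u,v) in dict(brown=(282,303),pink=(374,298),pink2=(431,329)).items():
    print(nm,onplane(cam('top'),(u,v),.070),W[v-3:v+3,u-3:u+3,2].mean())
X=W.reshape(-1,3)
for nm,c,zl in(('bottle',(.57,.44),.05),('beaker',(.43,.5),.03)):
    k=(np.hypot(X[:,0]-c[0],X[:,1]-c[1])<.1)&(X[:,2]>zl)&(X[:,2]<.3); print(nm,np.percentile(X[k],[1,99],axis=0) if k.any() else 0)
E
```

```text
j1 [ 0.4272 -0.0963  0.0684]
  depth z 0.07538055625049359
  depth z 0.07515895211518392
j2 [ 0.4434 -0.0036  0.0735]
  depth z 0.07665377914457588
  depth z 0.07666448818568264
j3 [0.4365 0.0922 0.0667]
  depth z 0.07363486977483794
  depth z 0.07365196962372147
tray ((0.4344421327114105, 0.29571884870529175), (0.09837338328361511, 0.2482668161392212), 3.544497013092041)
tray ((0.4350968897342682, 0.2956787943840027), (0.09947620332241058, 0.2481842041015625), 3.5386643409729004)
corner [0.3927 0.1687 0.0302]
corner [0.491  0.1724 0.0239]
corner [0.4755 0.4234 0.0286]
corner [0.3784 0.4161 0.0345]
brown [[0.3275 0.1027 0.07  ]] 0.06959848895969865
pink [[ 0.3236 -0.1195  0.07  ]] 0.06964541386904823
pink2 [[ 0.2409 -0.2473  0.07  ]] 0.07010223496563692
bottle [[0.4789 0.4373 0.0523]
 [0.6004 0.5129 0.2144]]
beaker [[0.392  0.415  0.0312]
 [0.5287 0.5208 0.2099]]
```

```bash
cat >> h.py <<'E'
TC=np.array([.4348,.2957]); TA=3.54
def best(P,phi):
    q0=np.array(robot.read_qpos()); o=[]
    for a in(phi,phi+180):
        q=robot.ik(P,down(a))
        if q is not None: o.append((np.abs(np.array(q)-q0).max(),a))
    return down(min(o)[1])
def look(near):
    robot.goto([near[0]-.07,near[1],.33],down(-90)); robot.dwell(.15); p,d,C=grab('wrist'); W=cloud(C,d); r=[]
    for c in blobs(blue(p),800):
        if cv2.boundingRect(c)[1]+cv2.boundingRect(c)[3]>300 or cv2.contourArea(c)>8000: continue
        (u,v),_,_=cv2.fitEllipse(c); z=np.median(W[int(v)-8:int(v)+8,int(u)-8:int(u)+8,2])
        E=onplane(C,c[:,0],z); r.append((*((E.max(0)+E.min(0))[:2]/2),z,np.ptp(E,0)[:2].min(),np.ptp(E,0)[:2].max()))
    r=[x for x in r if .058<x[3] and x[4]<.072]
    return min(r,key=lambda x:np.hypot(x[0]-near[0],x[1]-near[1]))
def fz(): return np.mean([robot.read_force()[2] for _ in range(4)])
def presslid(c,phi,zt):
    R=best([*c,.15],phi); robot.move_gripper(0); robot.goto([*c,.15],R); robot.servo_line([*c,zt+.014],speed=.15); robot.dwell(.15); f0=fz(); z=zt+.010
    while z>zt-.016:
        robot.servo_line([*c,z],speed=.05); f=fz()-f0
        if f>14: break
        z-=.001
    print('press end z',round(z,4),'pos',robot.read_position()[2],'f',round(f,1)); robot.servo_line([*c,.12],speed=.2)
def place(c,phi,slot):
    R=best([*c,.15],phi); robot.move_gripper(.93); robot.goto([*c,.12],R); robot.servo_line([*c,.048],speed=.1)
    robot.move_gripper(0); print('grip',robot.read_grip_width()*88,robot.read_finger_force())
    robot.servo_line([*c,.17],speed=.15); print('carry',robot.read_grip_width()*88,robot.read_force()[2])
    a=np.radians(TA); s=TC+slot*np.array([-np.sin(a),np.cos(a)]); R=best([*s,.17],TA)
    robot.goto([*s,.17],R); robot.servo_line([*s,.070],speed=.12); robot.dwell(.1); f0=fz(); z=.060
    while z>.0495:
        robot.servo_line([*s,z],speed=.04); f=fz()-f0
        if f>2: break
        z-=.001
    print('down',round(z,4),round(f,1)); robot.move_gripper(.95); robot.servo_line([*s,.13],speed=.15); return s
E
python3 - <<'E'
from h import *
np.set_printoptions(precision=4,suppress=True)
l=np.array(look([.4364,.091])); print(l); assert np.hypot(*(l[:2]-[.4364,.091]))<.07 and .068<l[2]<.083
presslid(l[:2],30,l[2])
l=np.array(look(l[:2])); print('after',l, robot.read_t())
E
```

```text
[0.4359 0.0918 0.0736 0.0627 0.0633]
press end z 0.0686 pos 0.0700435169537309 f 24.1
after [0.4363 0.0916 0.0694 0.0627 0.0629] 69.775
```

```bash
python3 - <<'E'
from h import *
np.set_printoptions(precision=4,suppress=True)
s=place(np.array([.4363,.0916]),30,.066); print(s); print('placed',np.array(look(s)),robot.read_t())
E
```

```text
grip 63.51303864313045 30.000949501991272
carry 63.63863081797447 -2.854643217916717
down 0.052 4.8
[0.4307 0.3616]Traceback (most recent call last):
  File "<stdin>", line 3, in <module>
  File "h.py", line 100, in look
    return min(r,key=lambda x:np.hypot(x[0]-near[0],x[1]-near[1]))
ValueError: min() iterable argument is empty
```

The lid merges with the blue tray in the mask, so I'll add a height gate and continue.

```bash
sed -i "s/for c in blobs(blue(p),800):/for c in blobs(blue(p)\&(W[...,2]>.058)\&(W[...,2]<.095),800):/" h.py; python3 - <<'E'
from h import *
np.set_printoptions(precision=4,suppress=True)
print('placed',np.array(look([.4307,.3616])))
near=np.array([.4427,-.0038]); l=np.array(look(near)); print(l)
assert np.hypot(*(l[:2]-near))<.07 and .068<l[2]<.083
presslid(l[:2],0,l[2]); l=np.array(look(l[:2])); print('after',l, robot.read_t())
assert l[2]<.0715
s=place(l[:2],0,-.009); print('placed',np.array(look(s)),robot.read_t())
E
```

```text
placed [0.4307 0.3623 0.0734 0.0637 0.0644]
[ 0.443  -0.0038  0.0768  0.0629  0.0631]
press end z 0.0688 pos 0.07005975895815986 f 21.3
after [ 0.4428 -0.0035  0.0694  0.0629  0.0632] 93.6583
grip 63.404162394376996 30.000868141651154
carry 63.40075796678418 -1.7738327711504644
down 0.052 5.5
placed [0.4355 0.2867 0.0734 0.0642 0.0643] 105.95
```

```bash
python3 - <<'E'
from h import *
np.set_printoptions(precision=4,suppress=True)
near=np.array([.427,-.0953]); l=np.array(look(near)); print(l)
assert np.hypot(*(l[:2]-near))<.03 and .068<l[2]<.083
presslid(l[:2],-30,l[2]); l=np.array(look(l[:2])); print('after',l, robot.read_t())
assert l[2]<.0715
s=place(l[:2],-30,-.084); print('placed',np.array(look(s)),robot.read_t())
robot.goto([.40,-.25,.30],down(-90)); robot.dwell(.1); p,d,C=grab('wrist');q=findpin(p,C);print('tool',q['org'],q['yaw'],q['L'],robot.read_t())
E
```

```text
[ 0.4264 -0.0958  0.0754  0.0622  0.0634]
press end z 0.0694 pos 0.07013963859641717 f 15.2
after [ 0.4264 -0.0962  0.0694  0.0621  0.0628] 116.5583
grip 63.31372677934078 30.000629425048828
carry 63.35726874515296 -1.9311927357818919
down 0.052 5.8
placed [0.4402 0.2123 0.0733 0.0643 0.0644] 128.9167
tool [ 0.4554 -0.2549] 7.486375213655132 0.0467573272087842 130.7667
```

```bash
python3 - <<'E'
from h import *
np.set_printoptions(precision=4,suppress=True)
for y,x in((.362,.431),(.287,.4355),(.212,.440)): print(np.array(look([x,y])))
robot.goto([.35,-.15,.35],down(-90)); robot.dwell(.3)
p,d,C=grab('scene'); q=np.load('scene0.npz'); df=np.abs(p.astype(int)-q['p']).max(2)>60
for c in blobs(cv2.morphologyEx(df.astype(np.uint8),cv2.MORPH_OPEN,np.ones((3,3))),40): print('changed',cv2.boundingRect(c))
W=cloud(C,d).reshape(-1,3); l=np.c_[(W[:,:2]-RO)@RX,(W[:,:2]-RO)@RYv,W[:,2]]
k=(abs(l[:,0])<.03)&(l[:,1]>.13)&(l[:,1]<.25)&(l[:,2]>.09)&(l[:,2]<.2); print('above tub max y',np.percentile(l[k,1],[50,95,100]),robot.read_t())
E
```

```text
[0.4309 0.362  0.0733 0.0644 0.0646]
[0.4351 0.2867 0.0734 0.0646 0.0653]
[0.44   0.2126 0.0734 0.0636 0.0643]
changed (331, 315, 11, 10)
changed (336, 303, 22, 10)
changed (407, 286, 15, 13)
changed (264, 275, 27, 25)
changed (436, 274, 16, 21)
changed (441, 265, 22, 14)
changed (297, 257, 26, 23)
changed (321, 236, 25, 21)
changed (354, 228, 19, 15)
changed (375, 214, 13, 15)
changed (354, 213, 12, 11)
changed (391, 200, 12, 14)
changed (386, 188, 19, 10)
changed (231, 162, 8, 19)
changed (220, 161, 9, 15)
changed (146, 156, 26, 23)
changed (224, 109, 38, 48)
changed (221, 104, 16, 14)
changed (169, 28, 19, 7)
changed (358, 27, 60, 35)
changed (129, 16, 46, 135)
changed (169, 14, 20, 9)
changed (199, 13, 12, 10)
changed (193, 11, 50, 109)
changed (375, 0, 30, 25)
changed (200, 0, 10, 9)
above tub max y [0.1376 0.143  0.1459] 136.075
```

Only the jars, the rail and tub, and the arm have changed. The flap hangs at y 0.143, so it is shut. Handing in.

```bash
python3 -c "
from rig import robot
print(robot.job_done())"
```

```text
the job is handed in; nothing more can be done
None
```

The job is handed in at about 136 s: cassettes A then B are in the tub (bay C was empty), the flap hangs shut, the pin tool is back on its mat, and all three jars stand upright in the blue tray with lids pressed home; a before/after picture comparison showed no other bench item moved.

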